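# Turn the measuring stand's table under the gauge and clamp it

## Robot

A 6-joint arm with a two-finger parallel gripper is mounted at the origin on the work surface. World frame = base frame: x ahead of the robot, y to its left, z up, the work surface at z = 0. Lengths are in m, angles in degrees, forces in N, time in s.
With the tool pointing down it reaches from about 0.325 to 0.875 m from the base axis. Payload 4.4 kg.
Tool frame: the origin (TCP) lies at the very end of the fingers, on their centre line; the grasp point (between the pads) lies 19 mm behind it; y points along the fingers, z is the direction in which the jaws open and shut, and the axes are right-handed (so a half turn about y gives the same grasp; the last joint's range is limited). The gripper opens to 85 mm and grips with 20 to 120 N. Pads are 22 mm wide; open, the fingers measure 114 mm over their backs; the gripper's body (76 mm by 85 mm) begins 54 mm behind the grasp point. The pads swing forward as they close: fully open they stand 13 mm farther back than shut.
Start: joints at [57.267, 11.837, 88.321, -0, 79.842, -8.623], TCP at [0.235, 0.525, 0.231] pointing down, gripper open.
Joint ranges: [-156.59, 156.59], [-49.26, 127.26], [12.9, 141.05], [-63.56, 243.56], [4.71, 150.69], [-161.64, 161.64]. Speed limits (degrees/s): [159.86, 159.86, 180, 180, 180, 180].

## Interface

Orientations are given as a 3x3 rotation matrix whose columns are the frame's x, y, z axes.
In Python, from workcell import arm, vision gives the robot as it stands. Calls block until the motion is done:
- arm.move_pose(position, orientation): joint-space move of the TCP to a pose.
- arm.move_straight(position, rot=None, max_speed=0.15, max_force=None): straight line of the TCP; rot=None keeps the orientation; max_speed is the mean speed in m/s. With max_force (N) it stops when the force on the tool has changed by that much, and returns True; else False.
- arm.movej(angles): joint-space move.
- arm.ungrasp() and arm.grasp(strength=None): open the fingers fully, or close them until they stop; strength is the grip in N (None keeps the last).
- arm.pause(seconds).
- arm.ik(position, orientation): joint angles nearest the present ones, or None.
- vision.grab_frame(name): name is "side" or "top" or "wrist"; returns a dict with "pixels" (384x512x3 uint8, red, green, blue), "camera_matrix" (3x3 intrinsics, pixels), "R" (3x3) and "t" (3): a world point X has camera coordinates R X + t; the wrist camera has in their place "T_tool_cam" (4x4, takes a point from camera to tool coordinates, whose origin is the TCP and whose axes are the tool frame's). Camera axes: x right, y down, z forward; pixel columns grow to the right and rows downward; lengths in m; the calibration is good to about 2 mm. A picture is of the moment at which its call begins: read the wrist's pose just before it. There is no depth.
A pose or a line that the arm cannot do raises arm.MotionError and nothing moves.
- arm.finish_job(): hands the job in, once; it reports no verdict.
Readings, each from a call of its own:
- arm.current_t(): time.
- arm.current_qpos(): joint angles.
- arm.current_joint_velocities(): joint speeds.
- arm.current_joint_torque(): joint torques, N m.
- arm.current_position(): TCP position.
- arm.current_tcp_rot(): TCP orientation.
- arm.current_wrist_force(): force on the tool from outside, world axes, zero at the start.
- arm.current_moment(): the same for the moment, N m.
- arm.current_width(): finger opening in m.
Only numpy, scipy, OpenCV 4.12 (cv2) and the standard library are available. Lean on these libraries where they do the work, as an engineer would, in place of code of your own. Each camera call takes 0.05 s, during which the arm holds its last target.

## Task

On the grey measuring stand, push the turntable round by a spoke with a fingertip until the blank standing in its cup has the boss on its top centred under the gauge's tip, and let it come to rest. Then push the clamp lever at the other end of the base plate clockwise (seen from above) all the way to its stop. Leave the blank in its cup, lift nothing, do not knock the gauge or its column, and leave everything else on the bench where it stands.

Things in the scene. Friction and masses are not known exactly. Their poses are not given: they have to be found in the camera images.
- turntable: Steel turntable on a vertical axis; turns both ways without end stops and stays where it is left (2 N on a spoke's outer half turns it). Origin on its axis, on the base plate's top face (12 mm above the bench); z up. Hub 54 mm in diameter, top 54 mm above the origin. Four arms at right angles: along +x the short arm with the cup, along +y, -x and -y plain spokes.
- cup (a point): Centre of the cup's inner floor, 85 mm from the axis on the turntable's +x arm, 32 mm above its origin. The cup is 41 mm in outside and 33 mm in inside diameter, 20 mm deep.
- spoke (a point): On the plain spoke opposite the cup, 85 mm from the axis, at mid height (48 mm above the bench). The three plain spokes are alike: square bars 16 mm wide, from the hub to 105 mm from the axis, 40 to 56 mm above the bench, free underneath and on both sides.
- blank: Loose turned aluminium blank standing in the cup: 30 mm in diameter and 28 mm high, with a round boss 16 mm in diameter and 6 mm high in the middle of its top. Origin at the centre of its underside, z up. It rides round with the turntable.
- gauge: Fixed dial gauge on a column at one end of the base plate. Origin on the turntable's axis on the plate's top face; axes along the plate's edges. The column (up to 52 mm thick, 262 mm tall) stands 178 mm along +y. A bracket 22 mm wide reaches back to the gauge, 85 mm along +y: body 28 mm in diameter from 134 mm up, dial 56 mm in diameter, 22 mm thick along x, centre 212 mm up.
- gauge_tip (a point): Lower end of the gauge's thin measuring pin (5 mm in diameter), 85 mm from the turntable's axis and 88 mm above the bench; the blank's boss passes 10 mm below it. The stand's base plate is 270 mm by 430 mm, 12 mm thick, the turntable at its centre and the gauge at one short end.
- clamp (a joint): Angle of the clamp lever about its vertical axis, rad: 0 when it points along the base plate's +x, growing clockwise as seen from above, to 1.75 at its locked stop (a small steel pin), where it points away from the turntable. It starts between 0 and 0.5 and stays where it is left (about 2 N at its outer half moves it).
- clamp_hinge (a point): On the clamp lever's axis, 45 mm above the bench, at the lever's mid height; 175 mm from the turntable's axis, on the side opposite the gauge.
- clamp_tip (a point): Centre of the black ball, 20 mm in diameter, at the end of the clamp lever, 82 mm from its axis. The lever's bar is 12 mm wide and 14 mm thick (38 to 52 mm above the bench).
- spare_blank: Bystander: a second such blank, standing on the base plate beside the turntable. Origin at the centre of its underside.
- ring_gauge: Bystander: steel ring 44 mm in diameter, 14 mm high, lying on the base plate beside the turntable. Origin at the centre of its underside.
- jar: Bystander: glass jar with white lid, 72 mm in diameter, 100 mm tall, to one side of the stand. Origin at the centre of its underside.
- canister: Bystander: white plastic bottle, 84 mm in diameter, 170 mm tall, to one side of the stand. Origin at the centre of its underside.
- mug: Bystander: white mug, 76 mm in diameter, 90 mm tall, to one side of the stand. Origin at the centre of its underside.
- wrench: Bystander: wrench lying on the bench to the right of the stand.

How it is judged:
By the outcome, as a careful person would: the job done as asked, in the order asked, and still so for the second after the job is handed in, with the robot touching nothing.
It also fails if it takes over 64 s, if anything falls off the work surface, if the arm or the gripper's body presses on something with over 40 N, if the wrist force passes 120 N, or if a joint passes its speed limit or range.

## Working session

There is one attempt and no reset: what is moved stays moved. The work goes in short steps, each a Python script; the robot and the scene stay as the last script left them, time stands still between calls to the robot, and variables do not carry over. Pictures are saved under pics/ and viewed, and the job is handed in when it is done.

```bash
ls; mkdir -p pics
python3 - <<'E'
from workcell import arm, vision
import cv2,pickle
for n in ["side","top","wrist"]:
    f=vision.grab_frame(n); cv2.imwrite(f"pics/{n}0.png",cv2.cvtColor(f["pixels"],cv2.COLOR_RGB2BGR)); pickle.dump(f,open(f"{n}0.pkl","wb"))
    if n!="wrist": print(n,f["camera_matrix"].round(1).tolist(),(-f["R"].T@f["t"]).round(3),f["R"].round(3).tolist())
print(arm.current_t(),arm.current_tcp_rot().round(3),arm.current_width())
E
```

```text
pics
side [[379.7, 0.0, 260.4], [0.0, 379.7, 194.8], [0.0, 0.0, 1.0]] [ 0.399 -0.914  0.803] [[0.989, -0.145, 0.008], [-0.085, -0.622, -0.779], [0.118, 0.77, -0.628]]
top [[399.1, 0.0, 261.0], [0.0, 399.1, 185.7], [0.0, 0.0, 1.0]] [ 0.45  -0.01   1.423] [[0.009, -1.0, 0.003], [-0.997, -0.009, -0.079], [0.079, -0.002, -0.997]]
0.15 [[ 0.913 -0.001  0.409]
 [-0.409 -0.002  0.913]
 [-0.    -1.    -0.002]] 0.08571870961304627
```

View pics/top0.png

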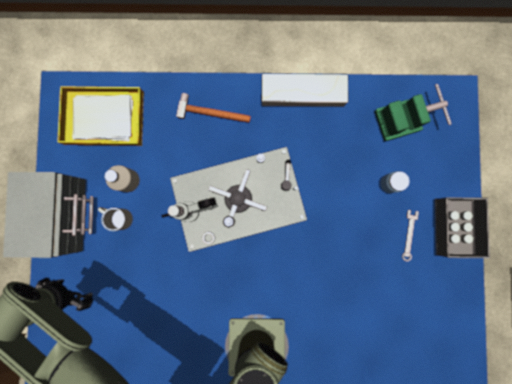

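View pics/side0.png

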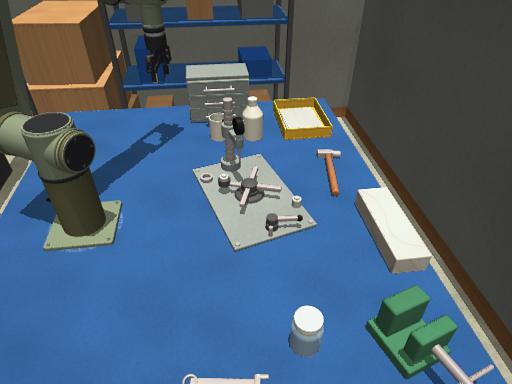

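View pics/wrist0.png

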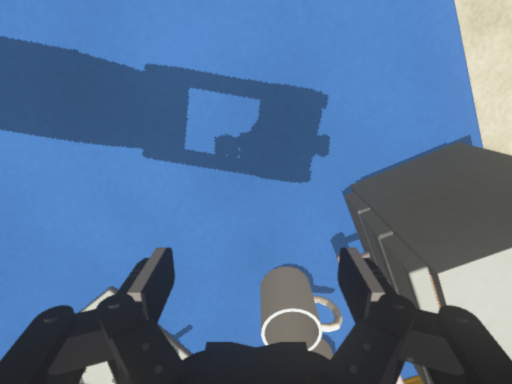

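```bash
cat > h.py <<'E'
import numpy as np,cv2,pickle
def ray(f,u,v):
    d=f["R"].T@np.linalg.solve(f["camera_matrix"],[u,v,1.]); c=-f["R"].T@f["t"]; return c,d
def onz(f,u,v,z):
    c,d=ray(f,u,v); return c+d*(z-c[2])/d[2]
def proj(f,X):
    p=f["camera_matrix"]@(f["R"]@np.asarray(X,float)+f["t"]); return p[:2]/p[2]
def crop(f,name,u0,u1,v0,v1,s):
    im=cv2.cvtColor(f["pixels"],cv2.COLOR_RGB2BGR)[v0:v1,u0:u1]
    cv2.imwrite(name,cv2.resize(im,None,fx=s,fy=s,interpolation=cv2.INTER_CUBIC))
E
python3 - <<'E'
from h import *
f=pickle.load(open("top0.pkl","rb"));crop(f,"pics/topc.png",160,320,140,260,5)
f=pickle.load(open("side0.pkl","rb"));crop(f,"pics/sidec.png",180,330,90,250,3.75)
f=pickle.load(open("top0.pkl","rb"))
im=f["pixels"];hsv=cv2.cvtColor(im,cv2.COLOR_RGB2HSV)
m=((hsv[...,1]<90)).astype(np.uint8);
n,l,st,c=cv2.connectedComponentsWithStats(m)
k=l[230,270];mm=(l==k).astype(np.uint8)
cs,_=cv2.findContours(mm,cv2.RETR_EXTERNAL,cv2.CHAIN_APPROX_NONE)
r=cv2.minAreaRect(cs[0]);print(st[k],r)
for p in cv2.boxPoints(r): print(p,onz(f,*p,0.012).round(4))
E
```

```text
[     0      2    512    382 110134] ((25.5, 383.0), (1.0, 0.0), 180.0)
[ 26. 383.] [-0.1209  0.7822  0.012 ]
[ 26. 383.] [-0.1209  0.7822  0.012 ]
[ 25. 383.] [-0.1209  0.7856  0.012 ]
[ 25. 383.] [-0.1209  0.7856  0.012 ]
```

View pics/topc.png

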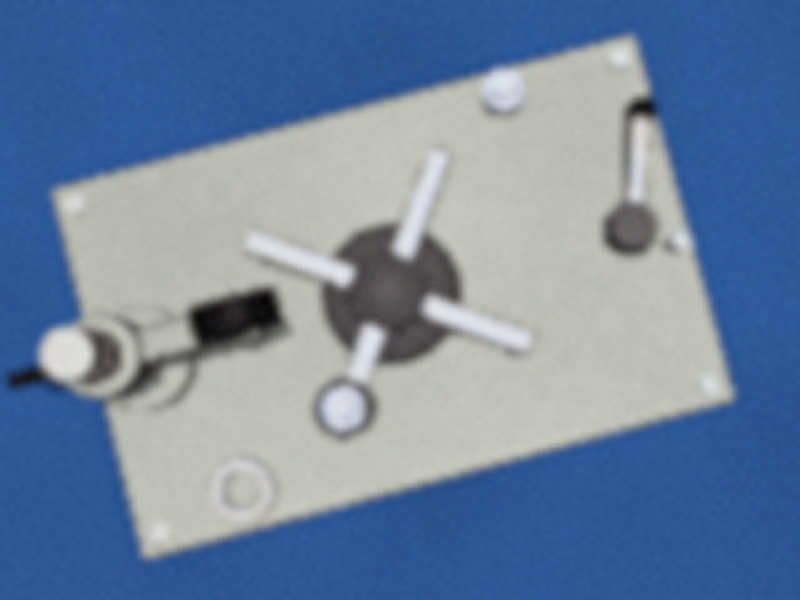

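View pics/sidec.png

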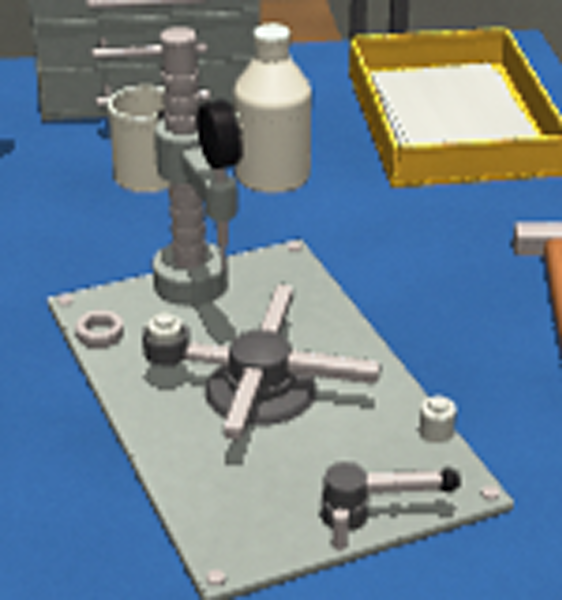

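Run:
```python
from h import *
f=pickle.load(open("top0.pkl","rb"))
g=lambda x,y:((x+.5)/5-.5+160,(y+.5)/5-.5+140)
C=[onz(f,*g(*p),0.012) for p in [(52,188),(633,34),(735,400),(144,560)]]
for c in C: print(c.round(4))
print([np.linalg.norm(C[i]-C[i-1]).round(4) for i in range(4)])
ctr=sum(C)/4; y=(C[0]+C[3]-C[1]-C[2]); x=(C[0]+C[1]-C[2]-C[3])
print("ctr",ctr.round(4),"yang",np.degrees(np.arctan2(y[1],y[0])),np.degrees(np.arctan2(x[1],x[0])))
hub=onz(f,*g(392,292),0.066);print("hub?",hub.round(4))
bl=onz(f,*g(343,407),0.078);print("boss",bl.round(4),np.linalg.norm((bl-hub)[:2]))
for p in [(440,155),(250,240),(530,343)]:
    s=onz(f,*g(*p),0.056);d=s-ctr;print("spoke end",s.round(4),np.hypot(*d[:2]),np.degrees(np.arctan2(d[1],d[0])))
k=onz(f,*g(630,228),0.055);t=onz(f,*g(642,106),0.045);print("clamp",k.round(4),t.round(4),np.degrees(np.arctan2(*(t-k)[1::-1])),np.linalg.norm((t-k)[:2]))
for n,p,z in[("spare",(503,90),.045),("ring",(243,488),.026)]:print(n,onz(f,*g(*p),z).round(4))
w=pickle.load(open("wrist0.pkl","rb"));print(w["camera_matrix"],w["T_tool_cam"].round(3))
```

```text
[0.5883 0.3106 0.012 ]
[ 0.7028 -0.1017  0.012 ]
[ 0.4426 -0.1746  0.012 ]
[0.3273 0.2392 0.012 ]
[np.float64(0.2706), np.float64(0.4278), np.float64(0.2702), np.float64(0.4296)]
ctr [0.5152 0.0684 0.012 ] yang 105.53799103200649 15.473444824360092
hub? [0.514  0.0652 0.066 ]
boss [0.4359 0.0964 0.078 ] 0.08412748630196938
spoke end [0.6093 0.0339 0.056 ] 0.10015984424628778 -20.116721853683792
spoke end [0.5494 0.1637 0.056 ] 0.10127775153342963 70.31356326538015
spoke end [ 0.4804 -0.0291  0.056 ] 0.10354482762622903 -109.64935565665571
clamp [ 0.5601 -0.0973  0.055 ] [ 0.6462 -0.106   0.045 ] -5.7417169730087565 0.08655720947239451
spare [ 0.6565 -0.0091  0.045 ]
ring [0.3787 0.1691 0.026 ]
[[289.30953751   0.         255.74271239]
 [  0.         289.30953751 190.25410522]
 [  0.           0.           1.        ]] [[ 0.001  0.945  0.326 -0.084]
 [ 0.    -0.326  0.945 -0.143]
 [ 1.    -0.001 -0.001 -0.001]
 [ 0.     0.     0.     1.   ]]
```

```bash
cat >> h.py <<'E'
def snap(n,tag):
    from workcell import arm,vision
    if n=="wrist": P=np.array(arm.current_position());Rt=np.array(arm.current_tcp_rot())
    f=vision.grab_frame(n)
    if n=="wrist":
        T=f["T_tool_cam"];Rc=Rt@T[:3,:3];c=P+Rt@T[:3,3];f["R"]=Rc.T;f["t"]=-Rc.T@c
    pickle.dump(f,open(tag+".pkl","wb"));cv2.imwrite(f"pics/{tag}.png",cv2.cvtColor(f["pixels"],cv2.COLOR_RGB2BGR));return f
def toolR(xang):
    a=np.radians(xang);x=np.array([np.cos(a),np.sin(a),0]);y=np.array([0,0,-1.]);return np.column_stack([x,y,np.cross(x,y)])
E
python3 - <<'E'
from h import *
from workcell import arm
arm.grasp()
print(arm.current_width(),arm.current_position())
arm.move_pose([0.515,0.01,0.34],toolR(-90))
print(arm.current_t(),np.round(arm.current_qpos(),1),arm.current_position())
snap("wrist","w1");snap("side","s1")
E
```

```text
0.00043340328130710474 [0.234893   0.52485266 0.23131707]
3.05 [-8.4  0.8 87.8  0.  91.4 -8.5] [0.51487626 0.01085428 0.33974171]
```

View pics/w1.png

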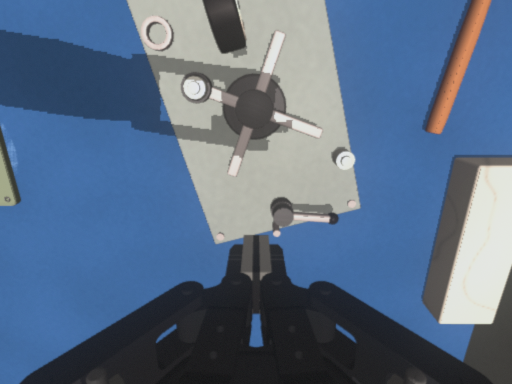

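View pics/s1.png

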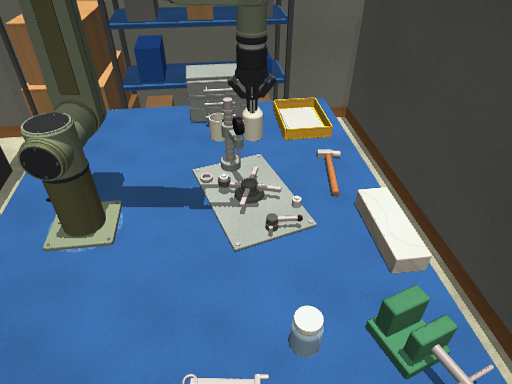

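Run:
```python
from h import *
f=pickle.load(open("w1.pkl","rb"));crop(f,"pics/w1c.png",170,370,20,250,2.6)
crop(f,"pics/w1d.png",170,330,20,185,3.6)
```

```text
(no output)
```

View pics/w1d.png

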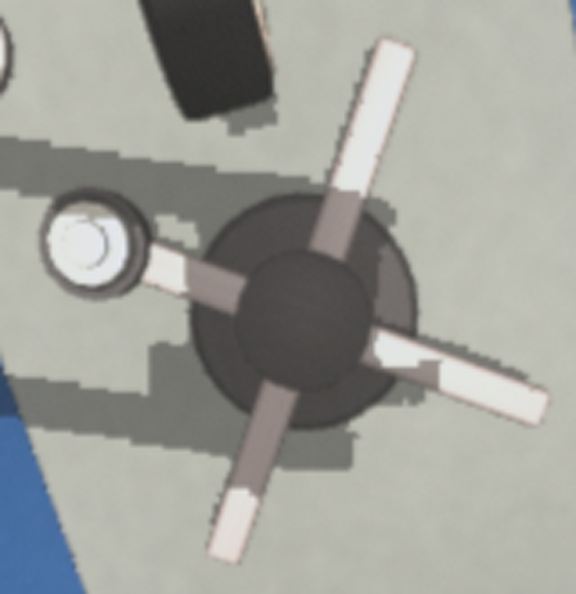

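Run:
```python
from h import *
f=pickle.load(open("w1.pkl","rb"))
g=lambda x,y:((x+.5)/3.6-.5+170,(y+.5)/3.6-.5+20)
hub=onz(f,*g(305,320),.066);boss=onz(f,*g(88,243),.078)
U,Rr,B=[onz(f,*g(*p),.056) for p in[(397,44),(546,409),(225,559)]]
an=lambda d:np.degrees(np.arctan2(d[1],d[0]))
print("hub",hub.round(4),"mid",((U+B)/2).round(4),np.linalg.norm(U-B),"axis dir",an(U-B)-90)
c=((U+B)/2); print("R",np.linalg.norm((Rr-c)[:2]),an(Rr-c),"boss",boss.round(4),np.linalg.norm((boss-c)[:2]),an(boss-c))
# plate edges: blueness
im=f["pixels"].astype(float);bl=(im[...,2]-im[...,0]>40).astype(np.uint8)
def edge(rows,side):
    P=[]
    for r in rows:
        idx=np.where(bl[r,130:400]==0)[0]+130
        u=idx[0]-.5 if side<0 else idx[-1]+.5
        P.append(onz(f,u,r,.012)[:2])
    P=np.array(P);v=cv2.fitLine(P.astype(np.float32),cv2.DIST_HUBER,0,.001,.001).ravel();return v
L=edge(range(130,225),-1);Rg=edge(list(range(20,140)),1)
for v in(L,Rg):print(v.round(4),an(v[:2]))
n=np.array([-np.sin(np.radians(105.5)),np.cos(np.radians(105.5))])
for v in(L,Rg):
    d=v[:2]/np.linalg.norm(v[:2]);nn=np.array([-d[1],d[0]]);print("axis-edge dist",nn@(c[:2]-v[2:]),nn@(hub[:2]-v[2:]))
a=onz(f,217,243,.012);b=onz(f,359,208,.012);print("near edge ang",an(b-a),np.linalg.norm(b-a))
h=onz(f,283.5,212.5,.055);t=onz(f,334.5,219,.045);print("clamp",h.round(4),t.round(4),np.linalg.norm((t-h)[:2]),an(t-h))
```

```text
hub [0.5128 0.0708 0.066 ] mid [0.5125 0.0697 0.056 ] 0.2066761560434815 axis dir -19.15767595417161
R 0.10391212792178628 -19.257526357932203 boss [0.4333 0.0986 0.078 ] 0.08424408892556494 159.95196770505245
[ 0.2692 -0.9631  0.4046 -0.0457] -74.38375
[ 0.2686 -0.9633  0.6409  0.1086] -74.41928
axis-edge dist 0.13500938088091916 0.13557603834790002
axis-edge dist -0.13420217705762902 -0.13363610820525723
near edge ang 15.391597099238263 0.2621776284396557
clamp [ 0.5594 -0.0909  0.055 ] [ 0.6454 -0.1068  0.045 ] 0.08745591488052748 -10.529355562212087
```

View pics/w1c.png

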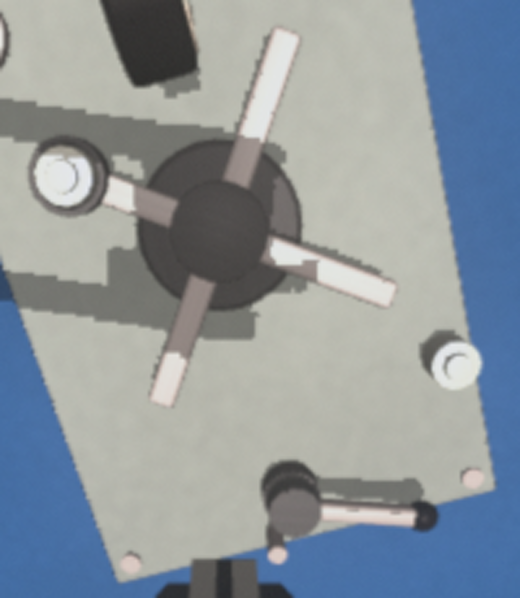

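```bash
cat >> h.py <<'E'
C0=np.array([0.5135,0.0685])
def tt(phi,gap=0.0,r=0.088,z=0.036):
    a=np.radians(phi);u=np.array([np.cos(a),np.sin(a)]);t=np.array([np.sin(a),-np.cos(a)])
    p=C0+r*u-t*(0.019+gap);return [p[0],p[1],z],toolR(phi-90)
E
python3 - <<'E'
from h import *
from workcell import arm
p,R=tt(-19.2,.014)
arm.move_pose([p[0],p[1],0.2],R)
print("desc",arm.move_straight(p,R,max_speed=.15,max_force=8))
print(arm.current_t(),arm.current_position(),arm.current_wrist_force())
snap("side","s2");snap("wrist","w2")
E
```

```text
desc False
5.1333 [0.60865315 0.07066375 0.03737018] [0.2246881  0.61737409 0.10701464]
```

View pics/w2.png

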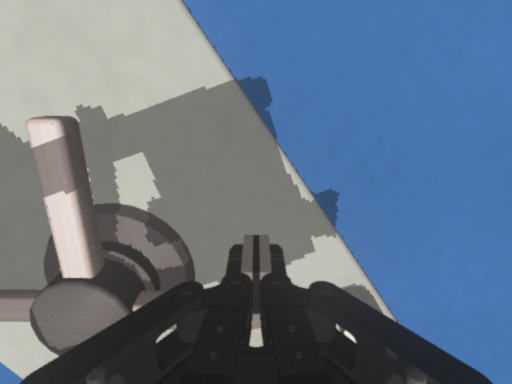

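View pics/s2.png

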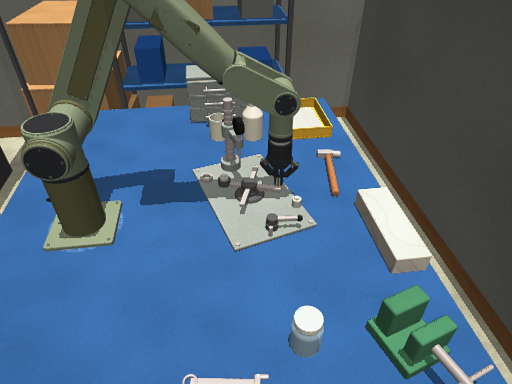

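Run:
```python
from h import *
from workcell import arm
for phi in list(np.arange(-19,-68.1,-7)):
    p,R=tt(phi); s=arm.move_straight(p,R,max_speed=.05,max_force=15)
    if s: print("stop",phi,arm.current_wrist_force());break
arm.pause(.2)
print(phi,arm.current_t(),arm.current_position(),tt(phi)[0],arm.current_wrist_force())
snap("side","s3");snap("wrist","w3");f=snap("top","t3");crop(f,"pics/t3c.png",160,320,140,260,5)
```

```text
-68.0 8.425 [ 0.56424752 -0.0058257   0.03598724] [np.float64(0.5640818734573692), np.float64(-0.005974653926974961), 0.036] [-0.40592533 -0.03492555  0.04596649]
```

View pics/w3.png

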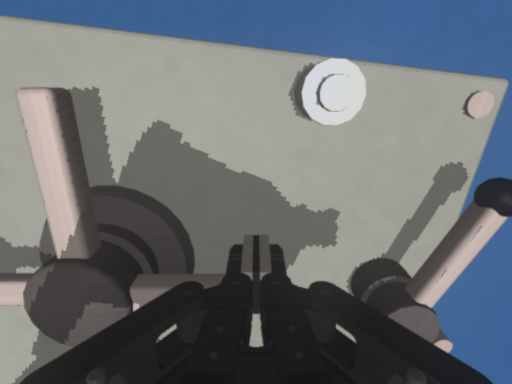

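View pics/t3c.png

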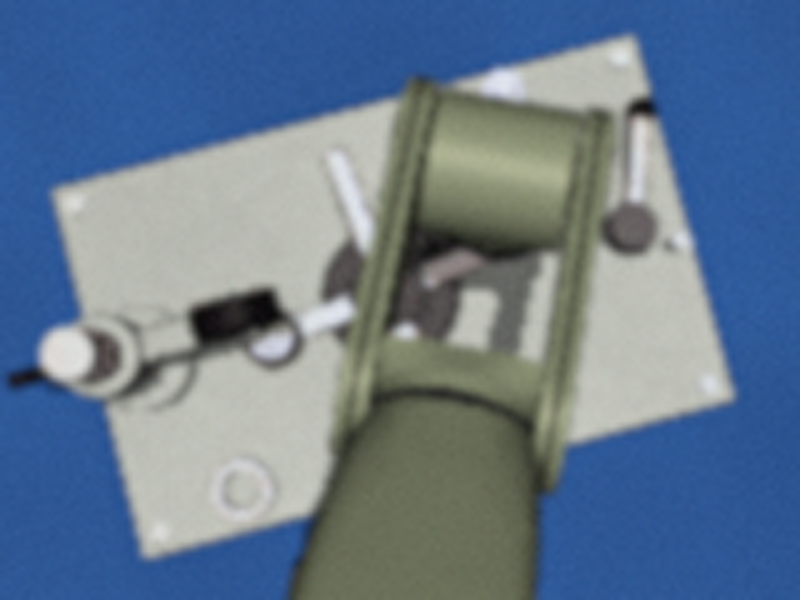

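View pics/s3.png

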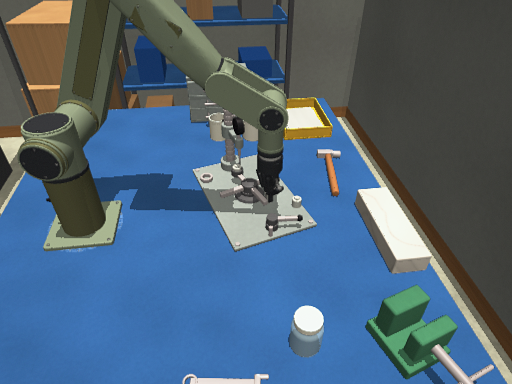

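Run:
```python
from h import *
an=lambda d:np.degrees(np.arctan2(d[1],d[0]))
f=pickle.load(open("w3.pkl","rb"))
p=onz(f,45,91,.056)[:2];print("w",p,np.linalg.norm(p-C0),an(p-C0))
f=pickle.load(open("t3.pkl","rb"));g=lambda x,y:((x+.5)/5-.5+160,(y+.5)/5-.5+140)
p=onz(f,*g(334,152),.056)[:2];print("t",p,np.linalg.norm(p-C0),an(p-C0), an(p-[.515,.0665]))
p=onz(f,*g(268,343),.07)[:2];print("blank",p,an(p-[.515,.0665]))
f=pickle.load(open("s3.pkl","rb"));crop(f,"pics/s3c.png",200,270,80,210,4.6)
print(proj(f,[*(C0+.085*np.array([np.cos(np.radians(105.6)),np.sin(np.radians(105.6))])),.088]))
```

```text
w [0.60983909 0.10376728] 0.102591424752713 20.106388599493386
t [0.61070069 0.10700457] 0.10454939569334173 21.610237335241678 22.94013006979264
blank [0.47852909 0.14844832] 113.99134573036068
[239.55504508 161.21020891]
```

View pics/s3c.png

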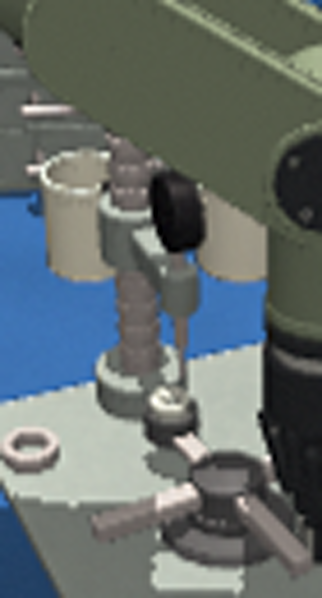

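```bash
cat >> h.py <<'E'
def tiltR(al,psi=105.6):
    a=np.radians(al);b=np.radians(psi);Y=np.array([np.cos(b),np.sin(b),0]);Z=np.array([0,0,1.])
    y=Y*np.sin(a)-Z*np.cos(a);x=Y*np.cos(a)+Z*np.sin(a);return np.column_stack([x,y,np.cross(x,y)]),Y
E
python3 - <<'E'
from h import *
from workcell import arm
for phi in (-70,-71.8):
    p,R=tt(phi); s=arm.move_straight(p,R,max_speed=.03,max_force=15)
    if s: print("stop")
arm.pause(.2)
p,R=tt(-71.8,.012);arm.move_straight(p,R,max_speed=.05)
arm.move_straight([p[0],p[1],.22],R,max_speed=.2)
print(arm.current_t(),np.round(arm.current_qpos(),1))
for al in (20,30,40):
  R,Y=tiltR(al)
  for yo,z in((-.042,.2),(-.06,.2),(-.09,.23),(-.124,.25)):
    q=arm.ik([*(C0+yo*Y[:2]),z],R);print(al,yo,z,None if q is None else np.round(q,1))
f=snap("top","t4");crop(f,"pics/t4c.png",160,320,140,260,5)
f=snap("side","s4");crop(f,"pics/s4c.png",200,270,80,210,4.6)
E
```

```text
10.7417 [-9.2 11.9 89.8 -0.  78.5 62.6]
20 -0.042 0.2 [-16.7  12.6  93.7  16.9  85.  144.6]
20 -0.06 0.2 [-18.2  13.4  92.6  16.6  85.6 143.2]
20 -0.09 0.23 [-20.7  13.4  88.9  16.   89.9 141.9]
20 -0.124 0.25 [-23.4  14.4  85.2  15.4  93.1 140.1]
30 -0.042 0.2 [-20.9  16.5  91.7  23.7  90.7 139.8]
30 -0.06 0.2 [-22.3  17.5  90.4  23.2  91.5 138.7]
30 -0.09 0.23 [-24.6  17.5  86.6  22.6  95.8 138.2]
30 -0.124 0.25 [-27.   18.7  82.6  21.9  99.3 137.1]
40 -0.042 0.2 [-24.3  21.   89.8  29.7  96.5 136.2]
40 -0.06 0.2 [-25.6  22.1  88.3  29.2  97.5 135.3]
40 -0.09 0.23 [-27.7  22.1  84.4  28.5 101.8 135.5]
40 -0.124 0.25 [-29.9  23.4  80.1  27.9 105.5 135. ]
```

View pics/s4c.png

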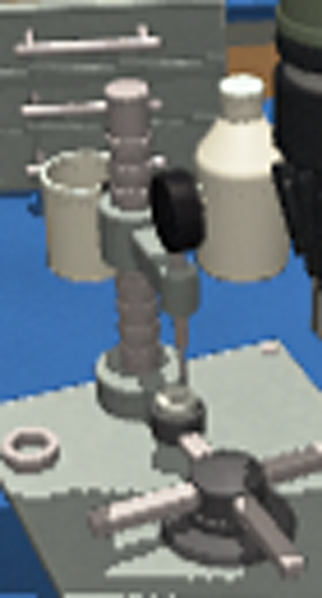

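View pics/t4c.png

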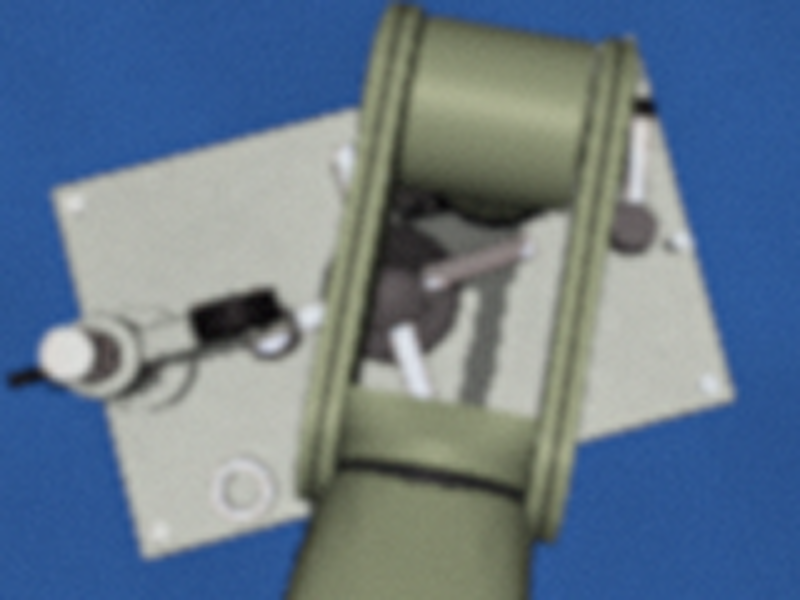

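Run:
```python
from h import *
from workcell import arm
R,Y=tiltR(40)
arm.move_pose([*(C0-.06*Y[:2]),.2],R)
print(arm.current_t())
f=snap("wrist","w5");print(proj(f,[*(C0+.085*Y[:2]),.088]))
crop(f,"pics/w5c.png",190,310,100,220,5)
```

```text
12.0
[255.58879616 200.11423485]
```

View pics/w5.png

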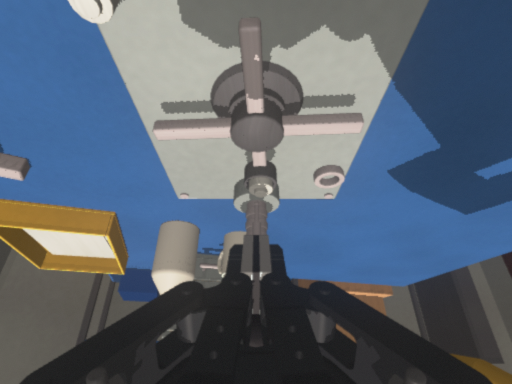

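View pics/w5c.png

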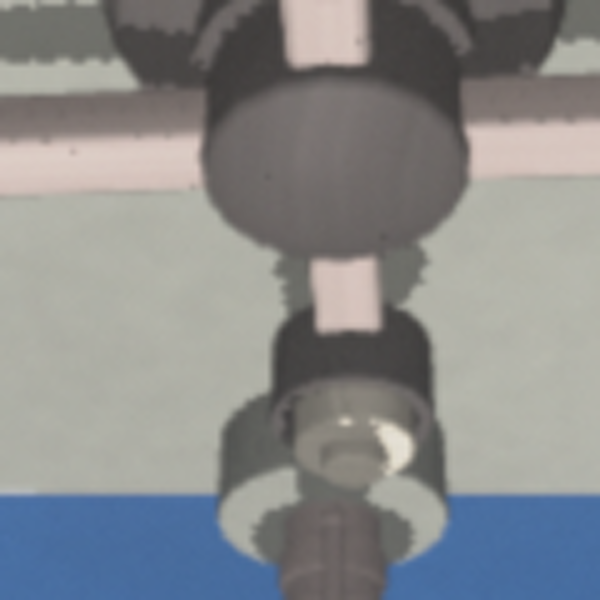

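Run:
```python
from h import *
f=pickle.load(open("w5.pkl","rb"))
im=cv2.cvtColor(f["pixels"],cv2.COLOR_RGB2BGR)[165:235,232:288]
im=cv2.convertScaleAbs(im,alpha=1.6,beta=-30)
cv2.imwrite("pics/w5d.png",cv2.resize(im,None,fx=8,fy=8,interpolation=cv2.INTER_CUBIC))
```

```text
(no output)
```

View pics/w5d.png

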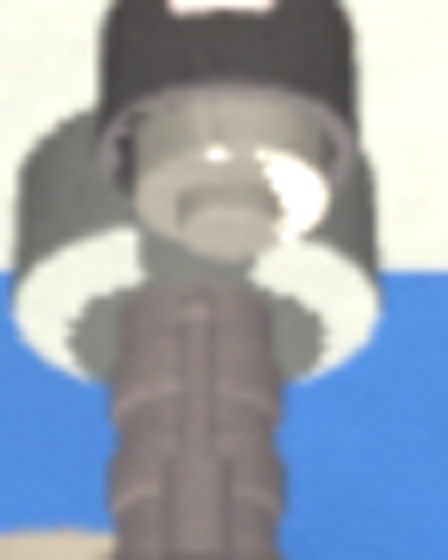

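```bash
cat >> h.py <<'E'
def look(tag):
    from workcell import arm
    R,Y=tiltR(40);arm.move_pose([*(C0-.06*Y[:2]),.2],R)
    f=snap("wrist",tag)
    im=cv2.cvtColor(f["pixels"],cv2.COLOR_RGB2BGR)[165:235,232:288]
    im=cv2.convertScaleAbs(im,alpha=1.6,beta=-30)
    cv2.imwrite(f"pics/{tag}d.png",cv2.resize(im,None,fx=8,fy=8,interpolation=cv2.INTER_CUBIC))
def nudge(start,end):
    from workcell import arm
    p,R=tt(start,.014);arm.move_pose([p[0],p[1],.2],R)
    print("d",arm.move_straight(p,R,max_speed=.15,max_force=8))
    p,R=tt(start,.002);arm.move_straight(p,R,max_speed=.05,max_force=15)
    p,R=tt(end);print("p",arm.move_straight(p,R,max_speed=.02,max_force=15))
    arm.pause(.2);print(arm.current_position(),p,arm.current_wrist_force())
    p,R=tt(end,.012);arm.move_straight(p,R,max_speed=.05)
    arm.move_straight([p[0],p[1],.22],R,max_speed=.2)
E
python3 - <<'E'
from h import *
from workcell import arm
nudge(-71.8,-75.2);look("w6");print(arm.current_t())
E
```

```text
d False
p False
[ 0.55440687 -0.01175267  0.03598576] [np.float64(0.5543488710818343), np.float64(-0.011726988796412402), 0.036] [ 0.7396597  -0.93991876 -0.58756653]
18.1833
```

View pics/w6d.png

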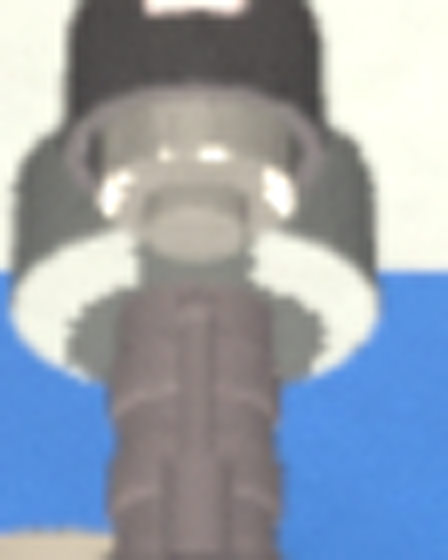

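```bash
cat >> h.py <<'E'
H0=np.array([0.560,-0.0985])
def cl(al,gap=0.0,r=0.060,z=0.036):
    a=np.radians(al);u=np.array([np.cos(a),np.sin(a)]);t=np.array([np.sin(a),-np.cos(a)])
    p=H0+r*u-t*(0.017+gap);return [p[0],p[1],z],toolR(al-90)
E
python3 - <<'E'
from h import *
from workcell import arm
snap("top","t6")
p,R=cl(-5.5,.013)
arm.move_pose([p[0],p[1],.2],R)
print("desc",arm.move_straight(p,R,max_speed=.15,max_force=8))
print(arm.current_t(),arm.current_position(),arm.current_wrist_force())
snap("wrist","w7");f=snap("side","s7");crop(f,"pics/s7c.png",190,330,110,250,4)
E
```

```text
desc False
21.6333 [ 0.62372379 -0.07467454  0.03728084] [ 0.00397047 -0.55671412  0.27052702]
```

View pics/w7.png

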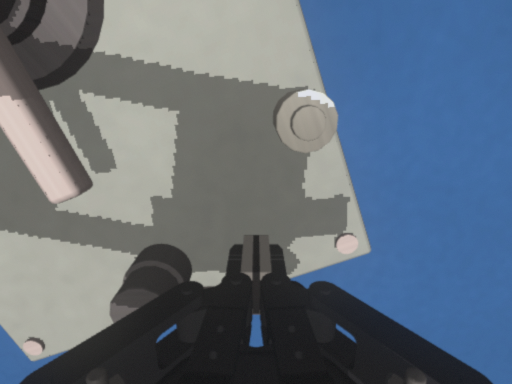

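View pics/s7c.png

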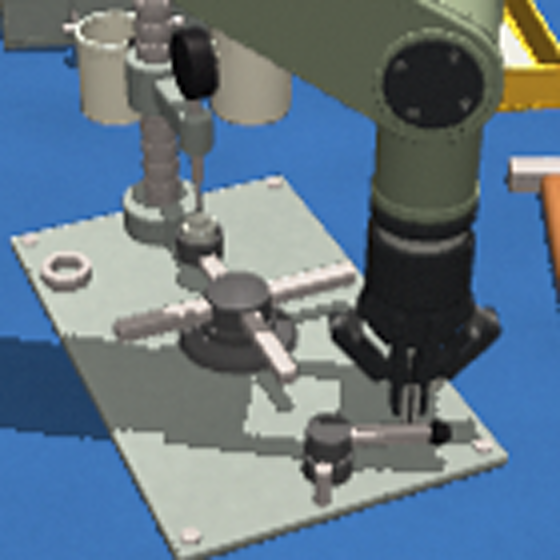

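Run:
```python
from h import *
from workcell import arm
F0=np.array(arm.current_wrist_force())
for al in [-5.5,-14,-23,-32,-41,-50,-59,-68,-76,-82,-86,-89,-92]:
    p,R=cl(al); s=arm.move_straight(p,R,max_speed=.06 if al>-80 else .03,max_force=12)
    print(al,s,np.round(np.array(arm.current_wrist_force())-F0,1))
    if s: break
    if al<-80 and np.linalg.norm(np.array(arm.current_wrist_force())-F0)>9: break
print(arm.current_t(),arm.current_position(),p)
snap("wrist","w8");f=snap("side","s8");crop(f,"pics/s8c.png",190,330,110,250,4)
```

```text
-5.5 False [0.4 0.2 0.6]
-14 False [0.3 0.1 0.9]
-23 False [ 0.4 -0.2 -0.4]
-32 False [ 0.1  0.4 -0.2]
-41 False [ 1.1 -0.6 -0.6]
-50 False [-0.3 -0.7 -0. ]
-59 False [-0.4  0.6  0.8]
-68 False [0.7 0.1 0.2]
-76 False [0.8 1.  0.5]
-82 False [1.3 0.7 0.6]
-86 False [2.  0.6 0.3]
-89 True [ 2.3 -0.3  1.6]
25.4583 [ 0.58205719 -0.15772893  0.03624188] [np.float64(0.5780445552038957), np.float64(-0.15819417079994966), 0.036]
```

View pics/s8c.png

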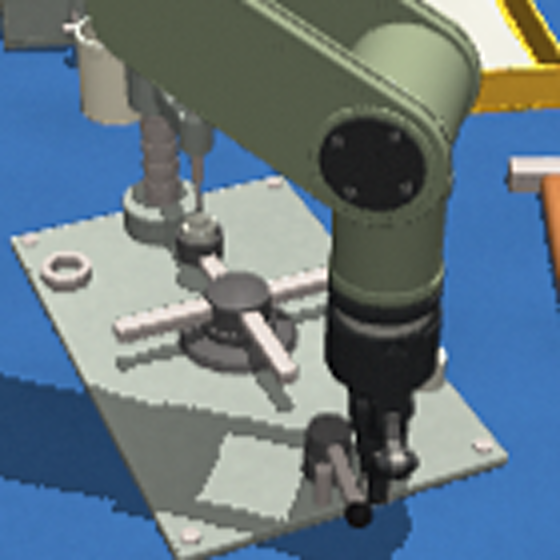

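Run:
```python
from h import *
from workcell import arm
p0=np.array(arm.current_position())
p,R=cl(-90); s=arm.move_straight(p,R,max_speed=.03,max_force=20)
print(s,arm.current_wrist_force(),(np.array(arm.current_position())-p0).round(4),p)
p=np.array(arm.current_position());Rr=np.array(arm.current_tcp_rot())
p=p-Rr[:,0]*.015;arm.move_straight(p,Rr,max_speed=.08)
p[2]=.25;arm.move_straight(p,Rr,max_speed=.2)
C=[0.53,-0.06,0.34]
arm.move_pose(C,toolR(-90));f=snap("wrist","w9");crop(f,"pics/w9c.png",170,370,20,250,2.6)
print(arm.current_t(),arm.current_wrist_force())
```

```text
False [13.68170714  2.62095686 -7.14535081] [-0.0004 -0.0002  0.0003] [np.float64(0.5770000000000001), np.float64(-0.1585), 0.036]
28.825 [ 0.33928794 -0.57226963  1.11611521]
```

View pics/w9.png

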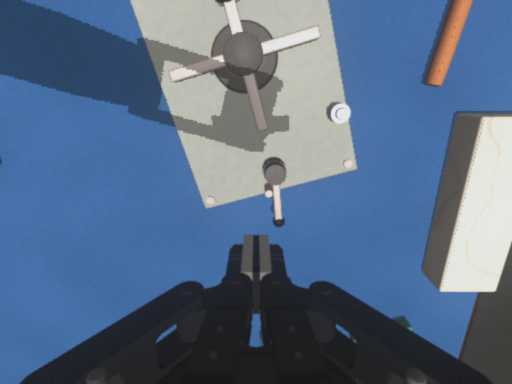

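Run:
```python
from h import *
from workcell import arm
f=pickle.load(open("w9.pkl","rb"));t=onz(f,279,221.5,.045)[:2];d=t-H0
print("lever rad",np.radians(15.6)-np.arctan2(d[1],d[0]),np.linalg.norm(d))
look("w10")
p=np.array(arm.current_position());p[2]=.35;
q=arm.current_qpos()
arm.move_straight(p,None,max_speed=.2)
arm.movej([57.267,11.837,88.321,0,79.842,-8.623])
f=snap("top","t10");crop(f,"pics/t10c.png",160,320,140,260,5)
f=snap("side","s10");print(arm.current_t())
```

```text
lever rad 1.7500613437800463 0.08407048285904548
34.3917
```

View pics/w10d.png

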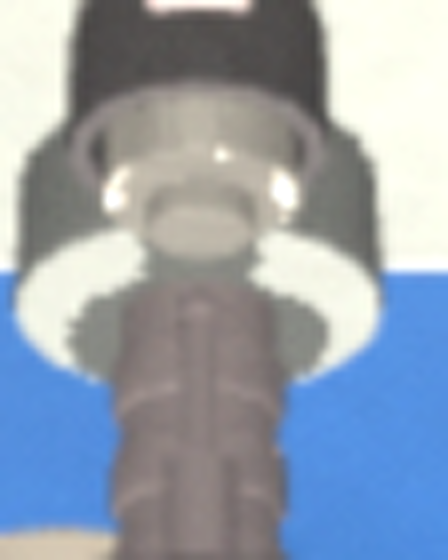

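View pics/t10c.png

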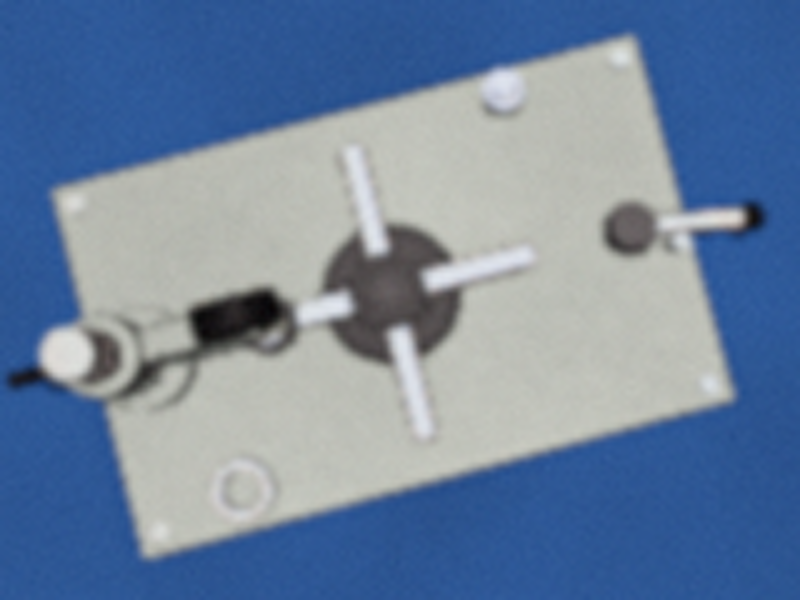

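View pics/s10.png

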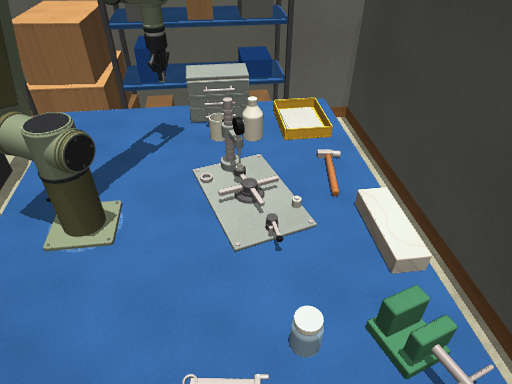

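```bash
python3 -c "
from workcell import arm
arm.finish_job()"
```

```text
the job is handed in; nothing more can be done
```

I did both steps in the order asked and handed the job in at about 34 s of the 64 s allowed. No verdict is reported.

- **Turntable:** I pushed the spoke opposite the cup clockwise by about 55° with the closed fingertips, looked, then gave one small correcting push of 3.4°. The last wrist view, looking along the plate's length, shows the boss centred on the gauge pin to about 0.3 mm. In the top view the spokes agree with the plate's edges to about 0.3°, or roughly 0.5 mm at the cup.
- **Clamp lever:** I pushed it clockwise to its stop. A second push of about 14 N did not move it, and the last wrist view gives an angle of 1.75 rad.
- **Rest of the bench:** In the final pictures the blank is in its cup, and the gauge, spare blank, ring gauge and everything else on the bench look unmoved. The arm is back at its start pose and touching nothing.

**Disagreements and limits:**
- The top and wrist cameras put the turntable's axis about 3 mm apart, so I set the final angle from the direct view of pin and boss.
- My first estimate of the remaining turn, 2–3° from the spokes, was about 1° short of what that direct view showed.
- I did not measure the boss's position along the arm separately; there the cup holds it to about 1.5 mm.

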